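# Snap the raised sample lids home

### The job

Two of the three plain sample jars have been left with their green snap lids raised: press each of those lids straight down until it is fully home, with the jars left standing upright where they are. The jar with the dial thermometer on its lid is still venting, so leave it alone with its lid raised, and leave the other things on the bench where they lie.

Things in the scene. Friction and masses are not known exactly. Their poses are not given: they have to be found in the camera images.
- jar_a: One of three identical sample jars of pickled gherkins: round clear glass, 64 mm diameter, 0.4 kg, standing loose on the bench, with a plain flat-topped green snap lid. Origin at the centre of its underside, z up along the jar; the lid lies on this axis.
- jar_a_top (a point): Centre of the flat top of the lid of jar_a (lid 64 mm diameter, 20 mm tall, ribbed skirt). It is 102 mm above the underside of the jar when the lid is fully home and up to 117 mm when raised (then a band of dark rubber seal shows on the neck under the skirt); z up.
- jar_a_lid (a joint): How far the lid of jar_a stands up above fully home, in m: 0 is home, 0.015 fully raised. A raised lid rests at 0.011 to 0.015; it takes about 5 to 15 N straight down to move it; pressed only 1 or 2 mm it springs back up, below about 8 mm it gives way easily but can stay stuck part-way (3 to 6 mm up), and within the last 2 mm it snaps home by itself. A lid that is home stays home; pressing it again does no harm.
- jar_b: One of three identical sample jars of pickled gherkins: round clear glass, 64 mm diameter, 0.4 kg, standing loose on the bench, with a plain flat-topped green snap lid. Origin at the centre of its underside, z up along the jar; the lid lies on this axis.
- jar_b_top (a point): Centre of the flat top of the lid of jar_b (lid 64 mm diameter, 20 mm tall, ribbed skirt). It is 102 mm above the underside of the jar when the lid is fully home and up to 117 mm when raised (then a band of dark rubber seal shows on the neck under the skirt); z up.
- jar_b_lid (a joint): How far the lid of jar_b stands up above fully home, in m: 0 is home, 0.015 fully raised. A raised lid rests at 0.011 to 0.015; it takes about 5 to 15 N straight down to move it; pressed only 1 or 2 mm it springs back up, below about 8 mm it gives way easily but can stay stuck part-way (3 to 6 mm up), and within the last 2 mm it snaps home by itself. A lid that is home stays home; pressing it again does no harm.
- jar_c: One of three identical sample jars of pickled gherkins: round clear glass, 64 mm diameter, 0.4 kg, standing loose on the bench, with a plain flat-topped green snap lid. Origin at the centre of its underside, z up along the jar; the lid lies on this axis.
- jar_c_top (a point): Centre of the flat top of the lid of jar_c (lid 64 mm diameter, 20 mm tall, ribbed skirt). It is 102 mm above the underside of the jar when the lid is fully home and up to 117 mm when raised (then a band of dark rubber seal shows on the neck under the skirt); z up.
- jar_c_lid (a joint): How far the lid of jar_c stands up above fully home, in m: 0 is home, 0.015 fully raised. A raised lid rests at 0.011 to 0.015; it takes about 5 to 15 N straight down to move it; pressed only 1 or 2 mm it springs back up, below about 8 mm it gives way easily but can stay stuck part-way (3 to 6 mm up), and within the last 2 mm it snaps home by itself. A lid that is home stays home; pressing it again does no harm.
- jar_dial: The fourth sample jar, same jar and same green snap lid, but a dial thermometer stands on its lid. Loose, origin at the centre of its underside, z up.
- jar_dial_top (a point): Centre of the flat top of the lid of jar_dial, at the foot of the thermometer's 8 mm stem; the round black dial, 46 mm across and tilted, reaches about 46 mm above this point.
- jar_dial_lid (a joint): How far the lid of jar_dial stands up above fully home, in m; it starts raised, 0.012 to 0.015, and moves like the other lids.
- pen: Blue pen lying on the bench, 140 mm long (x), 10 mm wide, 13 mm high; origin under its middle. Bystander.
- knife: Small kitchen knife lying on the bench, 190 mm long (x, blade to +x), 18 mm wide, 12 mm high; origin under where blade and handle meet. Bystander.
- dish: Small low glass dish, 60 mm diameter, 14 mm high; origin at the centre of its underside. Bystander.
- beaker: Glass beaker, 68 mm diameter, 85 mm high, behind the jars; origin at the centre of its underside. Bystander.
- bowl: Blue plastic bowl, 170 mm diameter, 75 mm high, behind the jars; origin at the centre of its underside. Bystander.

How it is judged (in metres and radians):
At the end, for the whole second after the job is handed in: Plain lids all home (under 2 mm up); the thermometer jar's lid over 9 mm up; all jars upright (0.1 rad) and at rest, plain ones within 40 mm and the thermometer jar within 20 mm of their starts; pen, knife, dish, beaker and bowl within 40 mm of theirs (value of joint each of jar_a_lid, jar_b_lid, jar_c_lid below 0.002 m and value of joint jar_dial_lid above 0.009 m and angle between each of jar_a, jar_b, jar_c, jar_dial's own z axis and vertical below 0.1 rad and distance of each of jar_a, jar_b, jar_c, pen, knife, dish, beaker, bowl from where it was at the start of the episode below 0.04 m and distance of jar_dial from where it was at the start of the episode below 0.02 m and linear speed of each of jar_a, jar_b, jar_c, jar_dial below 0.01 m/s); the robot touches nothing.
It fails at once if the lid of the thermometer jar is pushed down below 7 mm (value of joint jar_dial_lid below 0.007 m).
It fails at once if a jar is tipped by more than 0.4 rad or lifted by more than 30 mm (angle between any of jar_a, jar_b, jar_c, jar_dial's own z axis and vertical above 0.4 rad or height (world z) of any of jar_a, jar_b, jar_c, jar_dial above 0.03 m).
It fails at once if the beaker is knocked over (angle between beaker's own z axis and vertical above 0.5 rad).
It also fails if it takes over 32 s, if anything falls off the work surface, if the arm or the gripper's body presses on something with over 40 N, if the wrist force passes 120 N, or if a joint passes its speed limit or range.

### The arm

A 6-joint arm with a two-finger parallel gripper is mounted at the origin on the work surface. World frame = base frame: x ahead of the robot, y to its left, z up, the work surface at z = 0. Lengths are in m, angles in degrees, forces in N, time in s.
With the tool pointing down it reaches from about 0.375 to 0.9 m from the base axis. Payload 3.1 kg.
Tool frame: the origin (TCP) lies at the very end of the fingers, on their centre line; the grasp point (between the pads) lies 19 mm behind it; z points along the fingers, y is the direction in which the jaws open and shut (so a half turn about z gives the same grasp; the last joint's range is limited). The gripper opens to 87 mm and grips with 3 to 60 N. Pads are 19 mm wide; open, the fingers measure 117 mm over their backs; the gripper's body (75 mm by 190 mm) begins 51 mm behind the grasp point.
Start: joints at [-74.742, 30.224, 82.088, -0, 67.689, -10.227], TCP at [0.269, -0.564, 0.183] pointing down, gripper open.
Joint ranges: [-176.69, 176.69], [-43.24, 126.21], [12.49, 139.97], [-82, 262], [0, 151.66], [-163.58, 163.58]. Speed limits (degrees/s): [159.86, 159.86, 180, 180, 180, 180].

### API

Orientations are given as a 3x3 rotation matrix whose columns are the frame's x, y, z axes.
In Python, from rig import bot gives the robot as it stands. The module is installed in compiled form; this text tells all that it offers.
- The arm moves only by the tool play_rows, never from a script. Its argument "targets" is a list of rows, each a list of 7 numbers: the closure, from 0 (fully open) to 1 (shut), then the shift along the world's x, y, z in m, then the turn, a rotation vector about the world's x, y, z in rad. A call has 1 to 12 rows; each row shifts and turns the commanded pose from where the row before left it; what a row does not reach is not made up. A row lasts 1/8 s, in which the tool goes at most 62.5 mm and 10.7 degrees, less where a joint would pass 70% of its speed; a pose out of reach is approached as far as the arm can. A call with a gripper value outside its range is refused whole. The fingers move at their own pace and stop on an object; the grip force is fixed at half the most. Time passes only in rows, so rows that do not move let the fingers close. It gives the time, the measured TCP pose, the force and the opening at its end, in the units of the state.
- bot.read_state(): the state, without advancing time (a new reading comes with each control period).
- bot.capture(name): name is "scene" or "top" or "wrist"; returns the picture (420x560x3 uint8, blue, green, red); there is no depth.
- bot.get_calibration(name): a dict with "fx", "fy", "cx", "cy" (pixels), "R" (3x3) and "t" (3): a world point X has camera coordinates R X + t. Camera axes: x right, y down, z forward; pixel columns grow to the right and rows downward; lengths in m; the calibration is good to about 2 mm. A picture is of the moment at which its call begins: read the wrist's pose just before it. get_calibration takes no time and is no camera call; for the wrist camera it gives the pose at the moment of the call.
- bot.hand_in(): hands the job in, once; it reports no verdict.
The state is a dict: "time_s": time; "joint_positions": joint angles; "qvel": joint speeds; "tau": joint torques, N m; "position": TCP position; "tcp_rot": TCP orientation; "force": force on the tool from outside, world axes, zero at the start; "moment": the same for the moment, N m; "opening": opening from 0.0 (shut) to 1.0 (fully open).
Only numpy, scipy, OpenCV 4.12 (cv2) and the standard library are available. Lean on these libraries where they do the work, as an engineer would, in place of code of your own. Each camera call takes 0.05 s, during which the arm holds its last target. There are 200 camera calls.

## Working session

There is one attempt and no reset: what is moved stays moved. The work goes in short steps, Python scripts to look and compute and a tool call to move; the robot and the scene stay as the last step left them, time stands still between calls to the robot, and variables do not carry over. Pictures are saved under pics/ and viewed, about 8 in all and at most 12, crops included, and the job is handed in when it is done.

Besides the shell and the picture viewer there is one more tool, called as name([rows], argument=value, ...), one row to a line, values as JSON. play_rows: Moves the arm, as the interface text tells. Its arguments: {"type":"object","properties":{"targets":{"type":"array","items":{"type":"array","items":{"type":"number"}}}},"required":["targets"]}

```bash
mkdir -p pics
python3 - <<'E'
from rig import bot
import cv2
for n in("scene","top"):
    cv2.imwrite(f"pics/{n}0.png",bot.capture(n)); c=bot.get_calibration(n); print(n,c)
s=bot.read_state();print(s["time_s"],s["position"],s["tcp_rot"],s["force"])
E
```

```text
scene {'fx': 488.92603493815824, 'fy': 488.92603493815824, 'cx': 277.90530062776577, 'cy': 213.32975179994133, 'R': array([[-0.87978332,  0.47536453, -0.00314278],
       [ 0.3673847 ,  0.67571387, -0.63909252],
       [-0.3016783 , -0.56341755, -0.76912344]]), 't': array([ 0.53119062, -0.15583438,  1.22636949])}
top {'fx': 512.1166185254491, 'fy': 512.1166185254491, 'cx': 280.22598118272435, 'cy': 205.04322703822697, 'R': array([[ 4.37712544e-02, -9.99041554e-01, -2.27078111e-04],
       [-9.74134320e-01, -4.26295478e-02, -2.21912255e-01],
       [ 2.21689884e-01,  9.93458236e-03, -9.75066613e-01]]), 't': array([-0.02697331,  0.61950613,  0.91829755])}
0.1 [ 0.26874178 -0.56345017  0.18225979] [[ 9.02698410e-01  4.30273521e-01 -5.27617043e-04]
 [ 4.30273711e-01 -9.02696484e-01  1.89490607e-03]
 [ 3.39049856e-04 -1.93754843e-03 -9.99998065e-01]] [-0.36648343 -0.32262757  0.08712652]
```

View pics/scene0.png

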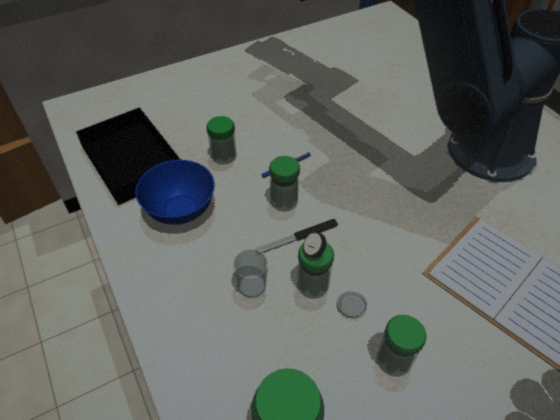

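View pics/top0.png

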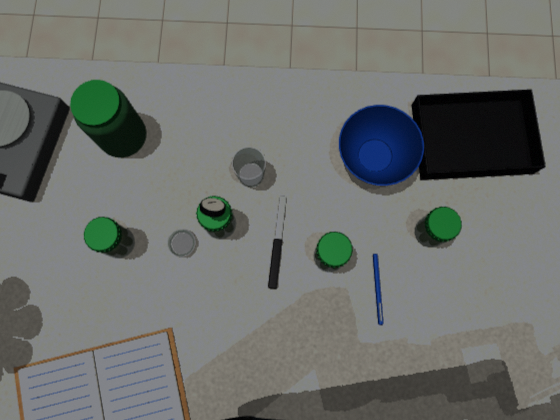

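The pictures show three plain jars with lids at scene (221,128), (285,170), (405,335) and top (443,224), (334,250), (102,235). The dial jar is at top (213,210). Next I'll triangulate the lid tops and look at zoomed crops for the seal band.

```bash
cat > h.py <<'E'
from rig import bot
import cv2, numpy as np
def P(c): return np.array([[c["fx"],0,c["cx"]],[0,c["fy"],c["cy"]],[0,0,1]])@np.c_[c["R"],c["t"]]
def proj(c,X): p=P(c)@np.r_[X,1]; return p[:2]/p[2]
def tri(uv1,uv2):
    X=cv2.triangulatePoints(P(bot.get_calibration("scene")),P(bot.get_calibration("top")),np.float64(uv1),np.float64(uv2)); return (X[:3]/X[3]).ravel()
def lid(img,uv,r=28,th=85):
    u,v=map(int,uv); x0,y0=max(u-r,0),max(v-r,0); w=img[y0:v+r,x0:u+r].astype(int)
    m=((w[...,1]>th)&(w[...,1]>2*w[...,2])&(w[...,1]>1.7*w[...,0])).astype(np.uint8)
    c=max(cv2.findContours(m,0,1)[0],key=cv2.contourArea); e=cv2.fitEllipse(cv2.convexHull(c)); return np.array(e[0])+[x0,y0],e[1]
E
python3 - <<'E'
from h import *
S=cv2.imread("pics/scene0.png");T=cv2.imread("pics/top0.png")
J={"far_right":((221,126),(443,224)),"mid":((285,165),(334,250)),"left":((405,332),(102,235)),"dial":((316,255),(213,212))}
cs,ct=bot.get_calibration("scene"),bot.get_calibration("top")
tiles=[]
for n,(a,b) in J.items():
    print(n,"G at lid",S[a[1],a[0]],T[b[1],b[0]])
    ea,eb=lid(S,a),lid(T,b); X=tri(ea[0],eb[0]); print(np.round(X,4),np.round(np.linalg.norm(X[:2]),3),ea,eb)
    u,v=a; c=S[v-35:v+55,u-35:u+35]; tiles.append(cv2.resize(c,None,fx=2.8*2,fy=2.8*2,interpolation=cv2.INTER_CUBIC)[:, :])
im=np.vstack([np.hstack(tiles[:2]),np.hstack(tiles[2:])]); im=np.clip(im*1.8,0,255).astype(np.uint8)
cv2.imwrite("pics/crops.png",cv2.resize(im,(467,600)))
E
```

```text
far_right G at lid [44 99 28] [ 48 109  28]
[ 0.5929 -0.3057  0.0999] 0.667 (array([219.77526855, 124.19277   ]), (15.786428451538086, 24.76833152770996)) (array([444.48539925, 222.664711  ]), (30.32932472229004, 32.67192077636719))
mid G at lid [ 53 105  41] [ 57 120  36]
[ 0.534  -0.1016  0.1138] 0.544 (array([284.13981819, 165.65503311]), (19.11593246459961, 27.645360946655273)) (array([334.57366371, 248.28227425]), (32.658203125, 33.285709381103516))
left G at lid [ 61 109  47] [ 57 119  36]
[0.5432 0.3255 0.1115] 0.633 (array([406.1141777 , 331.94420624]), (31.26572608947754, 38.5594482421875)) (array([100.12908173, 233.34155655]), (31.192527770996094, 33.94316101074219))
dial G at lid [33 35 34] [4 3 4]
[0.5905 0.1224 0.113 ] 0.603 (array([315.94699097, 252.5376339 ]), (25.496070861816406, 32.17005157470703)) (array([212.99864578, 212.70424271]), (30.645376205444336, 32.23165512084961))
```

View pics/crops.png

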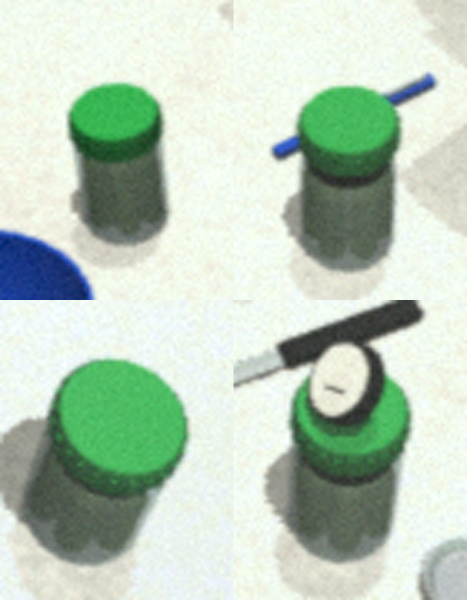

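The crops show a dark band under the middle jar's lid (z 0.114), so it is raised. The dial lid is raised too. The far-right lid has no band and sits at z 0.100, so it's home. The left jar's band is mostly hidden, but its top is at z 0.1115, which means raised. I'll close the fingers and go to the middle jar.

play_rows([
  [1,0.0265,0.046,0.01,0,0,0],
  [1,0.0265,0.046,0.01,0,0,0],
  [1,0.0265,0.046,0,0,0,0],
  [1,0.0265,0.046,0,0,0,0],
  [1,0.0265,0.046,0,0,0,0],
  [1,0.0265,0.046,0,0,0,0],
  [1,0.0265,0.046,0,0,0,0],
  [1,0.0265,0.046,0,0,0,0],
  [1,0.0265,0.046,-0.01,0,0,0],
  [1,0.0265,0.046,-0.02,0,0,0],
  [1,0,0,0,0,0,0],
])

```text
time_s: 1.48
position: [0.5335, -0.1004, 0.1713]
tcp_rot: [[0.9, 0.435, -0.004], [0.435, -0.9, 0.002], [-0.002, -0.004, -1.0]]
force: [0.2, -0.5, -0.1]
opening: 0.004
```

Run:
```python
from h import *
s=bot.read_state();c=bot.get_calibration("wrist");im=bot.capture("wrist")
print(s["position"],s["force"],s["time_s"],s["joint_positions"],s["opening"])
print("pred mid lid",proj(c,[.534,-.1016,.1138]),"tcp",proj(c,s["position"]))
cv2.imwrite("pics/w1.png",np.clip(im*1.6,0,255).astype(np.uint8))
```

```text
[ 0.53352464 -0.10035761  0.17132358] [ 0.15608169 -0.50551171 -0.14541774] 1.475 [-2.24742208e+01  2.48761666e+01  9.44776301e+01  4.06252314e-02
  6.08882545e+01  4.17027670e+01] 0.003906613556747655
pred mid lid [282.66571582 212.75606389] tcp [280.96632056 234.66892815]
```

View pics/w1.png

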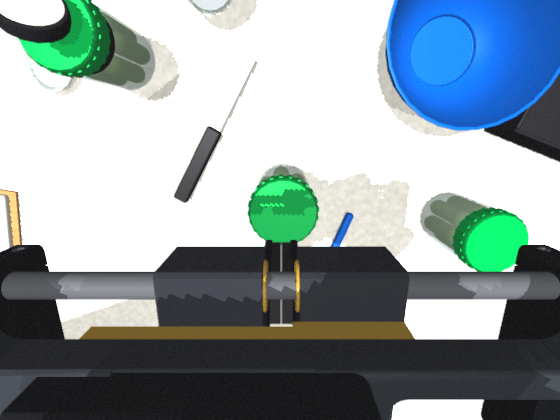

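The lid is at (283,209), within about 4 px of the prediction (283,213), so I'll shift about 2 mm forward. Now to descend and press.

play_rows([
  [1,0.002,-0.001,-0.02,0,0,0],
  [1,0,0,-0.02,0,0,0],
  [1,0,0,-0.012,0,0,0],
  [1,0,0,-0.004,0,0,0],
  [1,0,0,-0.004,0,0,0],
  [1,0,0,-0.004,0,0,0],
  [1,0,0,-0.004,0,0,0],
  [1,0,0,-0.002,0,0,0],
])

```text
time_s: 2.52
position: [0.5359, -0.1051, 0.103]
tcp_rot: [[0.903, 0.431, -0.0], [0.431, -0.903, 0.0], [-0.0, -0.0, -1.0]]
force: [0.4, 0.2, 0.1]
opening: 0.008
```

play_rows([
  [1,0,0,-0.002,0,0,0],
  [1,0,0,-0.002,0,0,0],
  [1,0,0,0,0,0,0],
])

```text
time_s: 2.9
position: [0.5358, -0.1051, 0.099]
tcp_rot: [[0.903, 0.43, -0.0], [0.43, -0.903, 0.0], [-0.0, -0.0, -1.0]]
force: [0.3, 0.3, -0.2]
opening: 0.007
```

There's no force at z 0.099, below the home height, so I need to look.

Run:
```python
from h import *
im=bot.capture("scene");w=bot.capture("wrist")
p=proj(bot.get_calibration("scene"),bot.read_state()["position"]);print(p)
a=cv2.resize(im[100:240,210:350],(560,560),interpolation=cv2.INTER_CUBIC)
cv2.imwrite("pics/s2.png",np.clip(a*1.7,0,255).astype(np.uint8))
```

```text
[282.26618277 169.76786566]
```

View pics/s2.png

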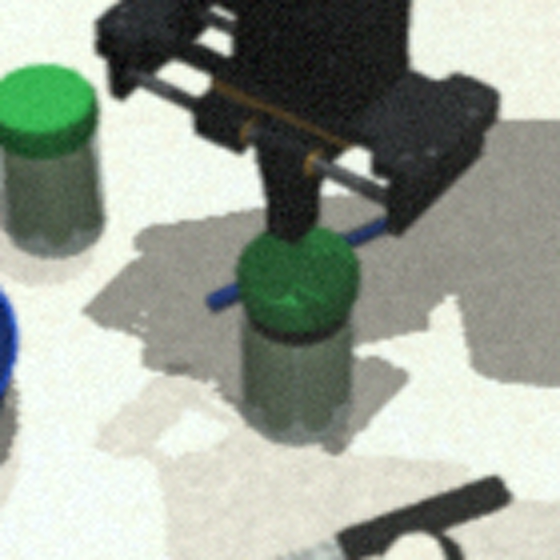

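The band still shows, and the fingertips disappear at the lid's far edge at crop (290,240), though the TCP should project to (289,279). These disagree, so I'll check with the wrist and top views.

Run:
```python
from h import *
s=bot.read_state();cw=bot.get_calibration("wrist");w=bot.capture("wrist");t=bot.capture("top");ct=bot.get_calibration("top");cs=bot.get_calibration("scene")
p=s["position"];print(p,s["force"],s["tau"],s["moment"])
print("wrist: tcp",proj(cw,p),"lid",proj(cw,[.534,-.1016,.1138]),"top tcp",proj(ct,p),proj(ct,p+[0,0,.1]))
for n,b in (("base z0",[.534,-.1016,0]),("axis .05",[.534,-.1016,.05])):print(n,proj(cs,b),proj(ct,b))
for o in (0,.032),(0,-.032),(.032,0),(-.032,0): q=np.array([.534,-.1016,.1138])+[*o,0];print("rim",proj(cs,q),proj(ct,q),proj(cw,q))
print("wrist cam pos",-cw["R"].T@cw["t"],cw["R"][2])
a=cv2.resize(w[120:330,180:390],(390,390));b=cv2.resize(t[190:320,270:400],(390,390),interpolation=cv2.INTER_CUBIC)
cv2.imwrite("pics/wt3.png",np.clip(np.hstack([a,b])*1.6,0,255).astype(np.uint8))
```

```text
[ 0.53598969 -0.10514027  0.09916702] [-1.15983454 -0.76526977 -0.58818152] [ 3.44778913e-03 -3.97313690e+01 -1.29517937e+01  6.32170890e-02
 -2.03999213e-02 -1.23518107e-04] [-0.04292387 -0.00795722  0.02222962]
wrist: tcp [280.94019807 234.65017316] lid [274.90508914 242.53847598] top tcp [335.5625669  248.57772462] [341.95787985 240.12090092]
base z0 [283.60650246 201.00182059] [328.63696797 256.29568556]
axis .05 [283.73787628 186.15252369] [331.02256037 253.06996467]
rim [291.33965083 175.15197689] [316.71423067 247.68988802] [230.99172    223.01104488]
rim [276.75380333 156.37996116] [352.16165654 249.23070774] [317.22698972 261.35821161]
rim [270.55167873 170.75903762] [334.78897662 230.99725388] [295.9880064 200.7180946]
rim [297.04062098 160.54120021] [334.06920219 266.19282177] [255.40544887 281.2182461 ]
wrist cam pos [ 0.60236949 -0.07353949  0.30008991] [-0.24294688 -0.11492301 -0.96320793]
```

View pics/wt3.png

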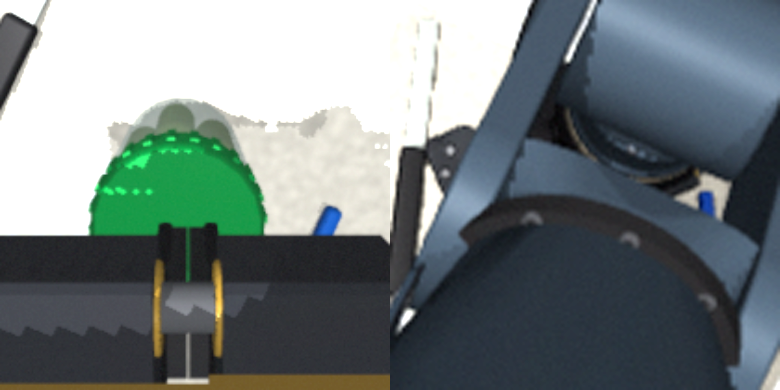

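The wrist view shows the fingertips at pixel row 241, the same as in free air. The scene view also puts the tips above the lid. So the closed fingertips are well above the stated TCP, by roughly 20–30 mm, and haven't touched yet. I'll keep going down in small steps, guided by force.

play_rows([
  [1,0,0,-0.003,0,0,0],
  [1,0,0,-0.003,0,0,0],
  [1,0,0,-0.003,0,0,0],
])

```text
time_s: 3.48
position: [0.5358, -0.1051, 0.0898]
tcp_rot: [[0.903, 0.43, -0.0], [0.43, -0.903, 0.0], [-0.0, -0.0, -1.0]]
force: [-0.6, -0.7, -0.1]
opening: 0.007
```

play_rows([
  [1,0,0,-0.002,0,0,0],
  [1,0,0,-0.002,0,0,0],
])

```text
time_s: 3.72
position: [0.5359, -0.1051, 0.0859]
tcp_rot: [[0.903, 0.43, -0.0], [0.43, -0.903, 0.0], [-0.0, -0.0, -1.0]]
force: [0.5, 0.6, -0.8]
opening: 0.009
```

play_rows([
  [1,0,0,-0.002,0,0,0],
  [1,0,0,-0.002,0,0,0],
  [1,0,0,0,0,0,0],
])

```text
time_s: 4.1
position: [0.5358, -0.1051, 0.082]
tcp_rot: [[0.903, 0.43, -0.0], [0.43, -0.903, 0.0], [-0.0, -0.0, -1.0]]
force: [-0.6, 0.4, 0.0]
opening: 0.003
```

Run:
```python
from h import *
s=bot.read_state();cw=bot.get_calibration("wrist");p=s["position"];R=s["tcp_rot"];print(p,s["force"])
for d in (0,.01,.02,.03,.04): print(d,[proj(cw,p+R@np.array([x,0,-d])).round(0) for x in (-.0095,0,.0095)])
im=bot.capture("scene");w=bot.capture("wrist")
a=cv2.resize(im[120:220,230:330],(390,390),interpolation=cv2.INTER_CUBIC);b=cv2.resize(w[120:330,180:390],(390,390))
cv2.imwrite("pics/s4.png",np.clip(np.hstack([a,b])*1.7,0,255).astype(np.uint8))
```

```text
[ 0.53579473 -0.10508423  0.0819768 ] [-0.55487841  0.4430625   0.03002729]
0 [array([281., 247.]), array([281., 235.]), array([281., 222.])]
0.01 [array([281., 253.]), array([281., 240.]), array([281., 227.])]
0.02 [array([281., 259.]), array([281., 245.]), array([281., 232.])]
0.03 [array([281., 265.]), array([281., 251.]), array([281., 237.])]
0.04 [array([281., 273.]), array([281., 258.]), array([281., 243.])]
```

View pics/s4.png

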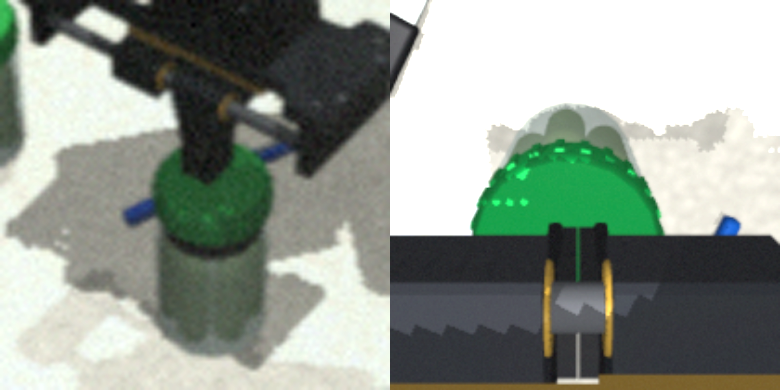

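The scene view shows the tips over the lid's centre at about z 0.119, so they sit about 35 mm behind the stated TCP. Contact should be close, so I'll continue.

play_rows([
  [1,0,0,-0.003,0,0,0],
  [1,0,0,-0.002,0,0,0],
  [1,0,0,0,0,0,0],
])

```text
time_s: 4.58
position: [0.536, -0.1051, 0.0771]
tcp_rot: [[0.903, 0.43, -0.0], [0.43, -0.903, 0.0], [0.0, -0.0, -1.0]]
force: [-0.5, -0.3, -0.0]
opening: 0.005
```

play_rows([
  [1,0,0,-0.002,0,0,0],
  [1,0,0,-0.002,0,0,0],
  [1,0,0,0,0,0,0],
])

```text
time_s: 4.95
position: [0.536, -0.1052, 0.0738]
tcp_rot: [[0.903, 0.43, 0.0], [0.43, -0.903, -0.0], [0.0, 0.0, -1.0]]
force: [-0.7, 0.0, 7.1]
opening: 0.006
```

Contact: 7 N upward at TCP z 0.074. I'll press on in steps.

play_rows([
  [1,0,0,-0.003,0,0,0],
  [1,0,0,-0.003,0,0,0],
  [1,0,0,-0.003,0,0,0],
])

```text
time_s: 5.32
position: [0.536, -0.1052, 0.064]
tcp_rot: [[0.903, 0.43, 0.0], [0.43, -0.903, -0.0], [0.0, 0.0, -1.0]]
force: [-1.4, 0.6, 1.3]
opening: 0.007
```

play_rows([
  [1,0,0,-0.002,0,0,0],
  [1,0,0,-0.002,0,0,0],
  [1,0,0,0,0,0,0],
])

```text
time_s: 5.7
position: [0.5363, -0.1053, 0.0628]
tcp_rot: [[0.903, 0.431, 0.001], [0.431, -0.903, -0.001], [0.001, 0.001, -1.0]]
force: [-4.6, 2.4, 21.1]
opening: 0.006
```

It hit a hard stop with 21 N at 0.0628, about 13 mm below first contact, so this lid is home. Next I'll raise and go to the left jar.

play_rows([
  [1,0,0,0.03,0,0,0],
  [1,0,0,0.04,0,0,0],
  [1,0.001,0.04,0.03,0,0,0],
  [1,0.001,0.05,0,0,0,0],
  [1,0.001,0.05,0,0,0,0],
  [1,0.001,0.05,0,0,0,0],
  [1,0.001,0.05,0,0,0,0],
  [1,0.001,0.05,0,0,0,0],
  [1,0.001,0.05,0,0,0,0],
  [1,0,0.05,0,0,0,0],
  [1,0,0.04,-0.02,0,0,0],
  [1,0,0,-0.02,0,0,0],
])

```text
time_s: 7.2
position: [0.5426, 0.3282, 0.1191]
tcp_rot: [[0.901, 0.434, 0.001], [0.434, -0.901, 0.001], [0.001, -0.001, -1.0]]
force: [-0.2, -0.8, 0.1]
opening: 0.005
```

Run:
```python
from h import *
s=bot.read_state();print(s["position"],s["force"],s["time_s"])
im=bot.capture("scene");w=bot.capture("wrist");cw=bot.get_calibration("wrist")
print("lid pred wrist",proj(cw,[.5432,.3255,.1115]), "raised114", proj(cw,[.5432,.3255,.114]))
a=cv2.resize(im[120:220,230:330],(390,390),interpolation=cv2.INTER_CUBIC);b=cv2.resize(w[80:360,140:420],(390,390))
cv2.imwrite("pics/s5.png",np.clip(np.hstack([a,b])*1.7,0,255).astype(np.uint8))
```

```text
[0.54262177 0.32816617 0.11906308] [-0.19743133 -0.81471393  0.07916376] 7.2
lid pred wrist [281.81570174 228.45041697] raised114 [281.82321723 229.58972762]
```

View pics/s5.png

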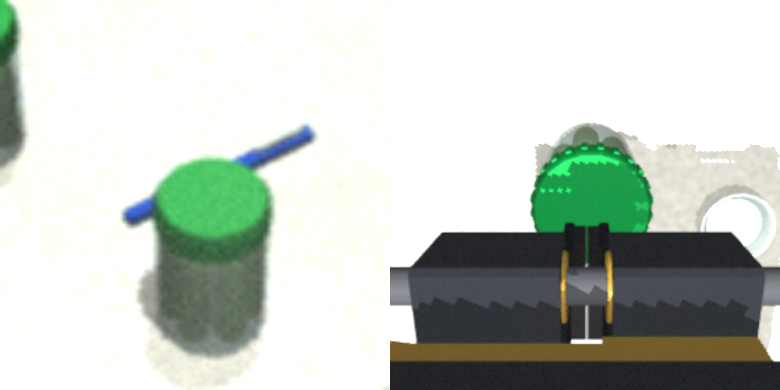

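The middle jar's band is gone and it stands in place. The left lid is at wrist (285,227) against a prediction of (282,228), so the arm is centred. Descending.

play_rows([
  [1,0,-0.002,-0.015,0,0,0],
  [1,0,0,-0.015,0,0,0],
  [1,0,0,-0.006,0,0,0],
  [1,0,0,-0.003,0,0,0],
  [1,0,0,-0.003,0,0,0],
  [1,0,0,-0.003,0,0,0],
])

```text
time_s: 8.05
position: [0.5433, 0.323, 0.0754]
tcp_rot: [[0.903, 0.43, 0.001], [0.43, -0.903, 0.0], [0.001, 0.0, -1.0]]
force: [0.1, 0.3, 0.6]
opening: 0.005
```

play_rows([
  [1,0,0,-0.003,0,0,0],
  [1,0,0,-0.003,0,0,0],
  [1,0,0,-0.003,0,0,0],
])

```text
time_s: 8.43
position: [0.5433, 0.323, 0.0669]
tcp_rot: [[0.903, 0.43, 0.001], [0.43, -0.903, 0.0], [0.001, 0.0, -1.0]]
force: [0.5, -0.9, 3.0]
opening: 0.003
```

play_rows([
  [1,0,0,-0.003,0,0,0],
  [1,0,0,-0.003,0,0,0],
  [1,0,0,-0.001,0,0,0],
  [1,0,0,0,0,0,0],
])

```text
time_s: 8.93
position: [0.5436, 0.3231, 0.0628]
tcp_rot: [[0.903, 0.431, 0.002], [0.431, -0.903, 0.001], [0.002, 0.0, -1.0]]
force: [-4.9, -2.6, 20.3]
opening: 0.005
```

The left lid meets the same hard stop: z 0.0628 with 20 N. I'll retreat upward, then back clear of the views, and check.

play_rows([
  [1,0,0,0.03,0,0,0],
  [1,0,0,0.04,0,0,0],
  [1,0,0,0.05,0,0,0],
  [1,0,0,0.05,0,0,0],
  [1,-0.03,0.04,0.03,0,0,0],
  [1,-0.03,0.04,0,0,0,0],
  [1,-0.03,0.04,0,0,0,0],
  [1,-0.02,0.04,0,0,0,0],
  [1,0,0,0,0,0,0],
])

```text
time_s: 10.05
position: [0.4306, 0.4854, 0.2582]
tcp_rot: [[0.901, 0.435, -0.001], [0.435, -0.901, 0.0], [-0.001, -0.001, -1.0]]
force: [0.1, -0.4, 0.2]
opening: 0.004
```

Run:
```python
from h import *
s=bot.read_state();print(s["position"],s["force"],s["time_s"])
S=bot.capture("scene");T=bot.capture("top")
J={"far_right":((221,126),(443,224)),"mid":((285,168),(334,250)),"left":((403,337),(102,237)),"dial":((316,255),(213,212))}
for n,(a,b) in J.items():
    try: print(n,np.round(tri(lid(S,a)[0],lid(T,b)[0]),4))
    except Exception as e: print(n,e)
cv2.imwrite("pics/end.png",np.clip(np.vstack([S,])*1.5,0,255).astype(np.uint8))
```

```text
[0.43061607 0.48541566 0.25822728] [ 0.12188152 -0.36890429  0.20627906] 10.05
far_right [ 0.5929 -0.3057  0.1003]
mid [ 0.5338 -0.1016  0.0998]
left [0.543  0.3253 0.0997]
dial [0.5875 0.1253 0.1119]
```

View pics/end.png

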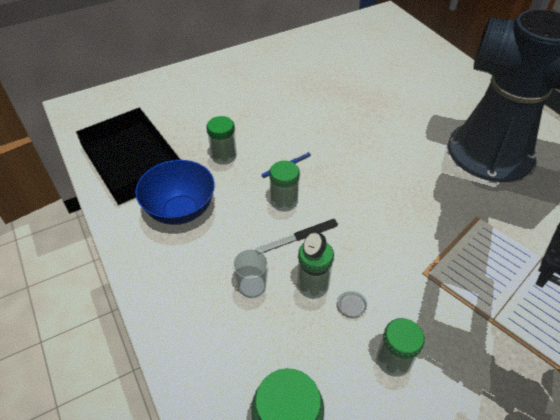

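All three plain lids now measure 0.100 m, the dial lid is still raised at 0.112 m, and nothing else has moved. Handing in.

```bash
python3 -c "
from rig import bot
print(bot.hand_in())"
```

```text
the job is handed in; nothing more can be done
None
```

I pressed both raised lids (the middle and left plain jars) fully home and handed the job in at about 10 s; `hand_in` reports no verdict.

- **Pressing:** each lid met a hard stop at about 20 N, at the same tool height (0.0628 m). The third plain jar, at far right, was already home, so I left it alone.
- **Final camera check:** the three plain lid tops measured 0.0997–0.1003 m high, against 0.102 m nominal. That is within the 2 mm calibration. The pressed jars moved less than 1 mm.
- **Thermometer jar:** I never touched it. Its lid measured 0.112 m, so it is still raised. Its measured position shifted about 4 mm between pictures, which I put down to the dial disturbing the fit, because the jar looks unmoved in the image.
- **Other things:** the pen, knife, dish, beaker and bowl look unmoved in the last picture; I did not measure them.
- **Disagreement found:** the closed fingertips made contact about 39 mm behind the stated tool point. My first descent, planned from the stated point, therefore stopped short of the lid. I found the true contact from the pictures and the force reading, then used that height for both presses.

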